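# Shim the rocking stirrer

## Task

The small white magnetic stirrer rocks because its front right foot has lost its rubber pad and hangs clear of the desk. Push the orange wedge, thin end first, along the desk and squarely under that foot until it is wedged tight, without shoving the stirrer away or out of level; then press down firmly on the stirrer's top plate above that corner for half a second to prove that it no longer rocks, and let go. Only push and press with the fingertips: do not grip, lift or carry anything, and leave the things around alone.

Things in the scene. Friction and masses are not known exactly. Their poses are not given: they have to be found in the camera images.
- stirrer: magnetic stirrer with white square top plate, loose, about 2.8 kg, 140 x 140 x 62 mm; origin on the desk under its centre, z up. Front (dark panel, two grey knobs that stick out 12 mm) faces -x, right side -y. Housing underside 14 mm above the desk. Round feet of 22 mm diameter at x, y = +-50 mm; three have rubber pads and stand on the desk, the front right one hangs in the air
- bare_foot (a point): centre of the underside of the front right foot (-50, -50, 7 mm in the stirrer's frame): a flat bare steel disc of 22 mm diameter, 7 mm above the desk while the stirrer stands level, as it does untouched
- corner_top (a point): point on the flat top plate (62 mm above the desk) just above the bare foot, 18 mm in from both plate edges: the place to press, with about 10 N. Unshimmed, 2 to 3 N straight down here (up to 8 N under a finger that does not slip) start it rocking over, by 0.1 rad in all, until the bare foot hits the desk
- wedge: orange plastic wedge lying flat on the desk, 80 mm long (x), 44 mm wide (y), 60 g; origin at the centre of its underside. The thin end is at x = +40 mm (2 mm thick); its face rises evenly to 12 mm at x = -30 mm, where the heel begins. The face meets the near edge of the bare foot when the foot's centre is at about x = +15 mm in the wedge's frame
- heel (a point): middle of the flat upright back of the wedge's heel, 11 mm above the desk: the face to push on, square to the wedge's x axis. The heel is 44 mm wide, 22 mm tall, 10 mm thick. The wedge slides with about 0.5 N until it meets the foot; then the resistance climbs by about 8 N per mm. A push of 4 to 12 N leaves it tight and friction keeps it there; beyond about 18 N the stirrer itself slides
- beaker: empty glass beaker, 86 mm wide, 110 mm tall, bystander; origin under its centre
- wash_bottle: white wash bottle with red cap, 61 x 84 x 176 mm, bystander; origin under its centre
- caliper: steel vernier caliper, 190 mm long, lying flat, bystander; origin under its centre
- screwdriver_1: screwdriver with red handle, 150 mm long, lying, bystander; origin under its centre
- mount_red: red cylindrical specimen mount, 30 mm wide, 16 mm tall, bystander; origin under its centre
- dropper_bottle: amber dropper bottle with red bulb, 30 mm wide, 118 mm tall, bystander; origin under its centre
Things that resemble listed ones, but are neither listed nor needed, are in the scene too. There is more than one size of the stirrer; the one meant has the size given above.

How it is judged:
By the outcome, as a careful person would: the job done as asked, in the order asked, and still so for the second after the job is handed in, with the robot touching nothing.
It also fails if it takes over 51 s, if anything falls off the work surface, if the arm or the gripper's body presses on something with over 40 N, if the wrist force passes 120 N, or if a joint passes its speed limit or range.

## Robot

A 6-joint arm with a two-finger parallel gripper is mounted at the origin on a cart in front of the work surface, level with it; the furniture and walls round the work are solid. World frame = base frame: x ahead of the robot, y to its left, z up, the work surface at z = 0. Lengths are in m, angles in rad, forces in N, time in s.
With the tool pointing down it reaches from about 0.3 to 0.775 m from the base axis. Payload 14.6 kg.
Tool frame: the origin (TCP) lies at the very end of the fingers, on their centre line; the grasp point (between the pads) lies 19 mm behind it; z points along the fingers, x is the direction in which the jaws open and shut, and the axes are right-handed (so a half turn about z gives the same grasp; the last joint's range is limited). The gripper opens to 94 mm and grips with 3 to 60 N. Pads are 16 mm wide; open, the fingers measure 119 mm over their backs; the gripper's body (75 mm by 177 mm) begins 78 mm behind the grasp point.
Start: joints at [1.087, 0.3, 1.521, -0, 1.321, -0.067], TCP at [0.223, 0.503, 0.205] pointing down, gripper open.
Joint ranges: [-3.03, 3.03], [-0.79, 2.21], [0.23, 2.52], [-1.04, 4.18], [0, 3.07], [-2.55, 2.55]. Speed limits (rad/s): [2.22, 2.22, 2.57, 3.14, 3.14, 3.14].

## Interface

Orientations are given as [roll, pitch, yaw] about the fixed x, y, z axes, in that order (R = Rz(yaw) Ry(pitch) Rx(roll)).
In Python, from station import ctrl gives the robot as it stands.
- The arm moves only by the shell command python3 -m inch 'ROWS' [FORCE]. ROWS is JSON, one flat list of numbers, 7 for each row, row after row: the shift along the tool's x, y, z in cm, then the turn, a rotation vector about the tool's x, y, z in rad, then the opening, from 0 (shut) to 1 (fully open). In form: [tx, ty, tz, wx, wy, wz, claw, tx, ty, tz, wx, wy, wz, claw, ...]. A call has 1 to 20 rows; each row shifts and turns the commanded pose from where the row before left it, along the tool's axes as they then stand; what a row does not reach is not made up. A row lasts 1/8 s, in which the tool goes at most 62.5 mm and 10.7 degrees, less where a joint would pass 70% of its speed; a pose out of reach is approached as far as the arm can. A call is refused whole if a number of a shift passes 6.25 or a number of a turn 0.188, either way. A call with a gripper value outside its range is refused whole. The fingers move at their own pace and stop on an object; FORCE is the grip in N (left out, the last holds). Time passes only in rows, so rows that do not move let the fingers close. It gives the time, the measured TCP pose, the force and the opening at its end, in the units of the state.
- ctrl.get_obs(): the state, without advancing time (a new reading comes with each control period).
- ctrl.camera(name): name is "scene" or "top" or "wrist"; returns (picture, depth): 480x640x3 uint8, red, green, blue; 480x640 float32, m along the optical axis (not along the pixel's ray), 0 where there is no reading.
- ctrl.camera_params(name): a dict with "vertical_fov" (degrees; the focal length in pixels is half the picture's height over the tangent of half this angle, whatever the lens; pixels are square), "cx", "cy" (the principal point, pixels), "camera_from_world" (4x4, takes a point from world to camera coordinates); the wrist camera has in their place "mount" (4x4, takes a point from camera to tool coordinates, whose origin is the TCP and whose axes are the tool frame's). Camera axes: x right, y down, z forward; pixel columns grow to the right and rows downward; lengths in m; the calibration is good to about 2 mm. A picture is of the moment at which its call begins: read the wrist's pose just before it. camera_params takes no time and is no camera call.
- ctrl.hand_in(): hands the job in, once; it reports no verdict.
Trained networks look in the newest picture that a camera, given by its name, has taken for a name from the list of things; names that differ only in an ending like _2 or _b are one class to them, and where a whole thing is asked for, a point or a joint stands for the part that bears it (a point fixed in the world has none). Each returns a list of dicts, best first, with "score" (0 to 1); they miss things now and then, are a little off and sometimes report something else, mostly with a low value. They report only what shows in the picture. A call takes as long as a camera call. They do not tell look-alikes from the thing itself.
- ctrl.spot_in(camera, label): "bbox" ([centre column, centre row, width, height] in pixels, round what is visible of it).
- ctrl.place_of(camera, label): "centre" ([column, row] in pixels: a listed point, or the origin of a listed thing).
The state is a dict: "time_s": time; "qpos": joint angles; "joint_vel": joint speeds; "tau": joint torques, N m; "ee_pos": TCP position; "eef_rot": TCP orientation; "force": force on the tool from outside, world axes, zero at the start; "moment": the same for the moment, N m; "grip_width": finger opening in m.
Only numpy, scipy, OpenCV 4.12 (cv2) and the standard library are available. Lean on these libraries where they do the work, as an engineer would, in place of code of your own. Each camera call takes 0.05 s, during which the arm holds its last target. There are 200 camera calls.

## Working session

There is one attempt and no reset: what is moved stays moved. The work goes in short steps, Python scripts to look and compute and a shell command to move; the robot and the scene stay as the last step left them, time stands still between calls to the robot, and variables do not carry over. Pictures are saved under pics/ and viewed, about 8 in all and at most 12, crops included, and the job is handed in when it is done.

```bash
mkdir -p pics; ls; cat > h.py <<'E'
import numpy as np, cv2
from station import ctrl
def world(cam,depth,u,v,P=None,d=None):
    p=ctrl.camera_params(cam); f=240/np.tan(np.radians(p["vertical_fov"])/2)
    if d is None: d=depth[int(round(v)),int(round(u))]
    c=np.array([(u-p["cx"])/f*d,(v-p["cy"])/f*d,d,1])
    return (np.linalg.inv(p["camera_from_world"])@c)[:3]
def onplane(cam,u,v,z):
    a=world(cam,None,u,v,d=1.0);b=world(cam,None,u,v,d=2.0)
    return a+(b-a)*(z-a[2])/(b[2]-a[2])
def cloud(cam,depth):
    p=ctrl.camera_params(cam); f=240/np.tan(np.radians(p["vertical_fov"])/2)
    v,u=np.mgrid[:480,:640]
    c=np.stack([(u-p["cx"])/f*depth,(v-p["cy"])/f*depth,depth,np.ones_like(depth)],-1)
    return (c@np.linalg.inv(p["camera_from_world"]).T)[...,:3]
E
python3 - <<'E'
from h import *
o=ctrl.get_obs();print(o)
for c in("top","scene"):
    im,d=ctrl.camera(c);cv2.imwrite(f"pics/{c}0.png",im[...,::-1]);np.save(f"{c}0.npy",d)
    for l in("stirrer","bare_foot","corner_top","wedge","heel"):
        for r in ctrl.place_of(c,l)[:4]:
            u,v=r["centre"];print(c,l,np.round(r["centre"],1),round(r["score"],2),end=" ")
            if 0<=u<639 and 0<=v<479:print(np.round(world(c,d,u,v),3), np.round(onplane(c,u,v,0),3))
            else: print()
E
```

```text
pics
{'time_s': 0.0, 'qpos': array([ 1.08739018e+00,  3.00460082e-01,  1.52160710e+00, -1.53188445e-05,
        1.32072173e+00, -6.65844534e-02]), 'joint_vel': array([ 0.00024041,  0.00060207,  0.00039574, -0.00105679,  0.00074137,
       -0.0001618 ]), 'tau': array([ 6.63431565e-04, -5.31815815e+01, -3.52724719e+01,  7.09097763e-02,
        2.45465885e-02, -1.37201005e-04]), 'ee_pos': array([0.22253906, 0.50266129, 0.20488138]), 'eef_rot': array([-3.14152787e+00,  1.19459356e-03,  1.15397847e+00]), 'force': array([0.94504768, 0.07767025, 0.43473357]), 'moment': array([-0.0068717 , -0.02225812,  0.03126994]), 'grip_width': 0.09406931217438438}
top stirrer [274.4 310.9] 0.82 [0.365 0.138 0.048] [0.366 0.143 0.   ]
top stirrer [291.4 223.3] 0.6 [0.608 0.084 0.061] [0.621 0.088 0.   ]
top bare_foot [291.4 301.1] 0.89 [0.39  0.09  0.046] [0.393 0.093 0.   ]
top bare_foot [309.4 235. ] 0.82 [0.573 0.034 0.061] [0.584 0.036 0.   ]
top corner_top [288.7 302.1] 0.72 [0.388 0.098 0.042] [0.39  0.101 0.   ]
top corner_top [311.1 229. ] 0.63 [0.59  0.029 0.063] [0.602 0.031 0.   ]
top wedge [31
[... 388 characters left out ...]
[0.636 0.094 0.   ]
scene stirrer [404.4 273.4] 0.42 [ 0.57  -0.21   0.012] [ 0.581 -0.207  0.   ]
scene bare_foot [244.9 281.4] 0.79 [0.382 0.082 0.03 ] [0.402 0.098 0.   ]
scene bare_foot [309.1 235.6] 0.6 [0.566 0.025 0.027] [0.589 0.038 0.   ]
scene corner_top [306.2 217.7] 0.68 [0.584 0.041 0.062] [0.641 0.073 0.   ]
scene corner_top [240.9 271. ] 0.6 [0.395 0.098 0.042] [ 0.423  0.123 -0.   ]
scene corner_top [254.3 175.8] 0.48 [0.694 0.255 0.029] [0.723 0.277 0.   ]
scene corner_top [308.2 258.3] 0.43 [0.521 0.004 0.004] [0.524 0.005 0.   ]
scene wedge [307.4 264.2] 0.59 [ 0.501 -0.005  0.008] [ 0.508 -0.001  0.   ]
scene heel [292.5 268.5] 0.76 [0.472 0.017 0.013] [0.481 0.023 0.   ]
```

View pics/top0.png

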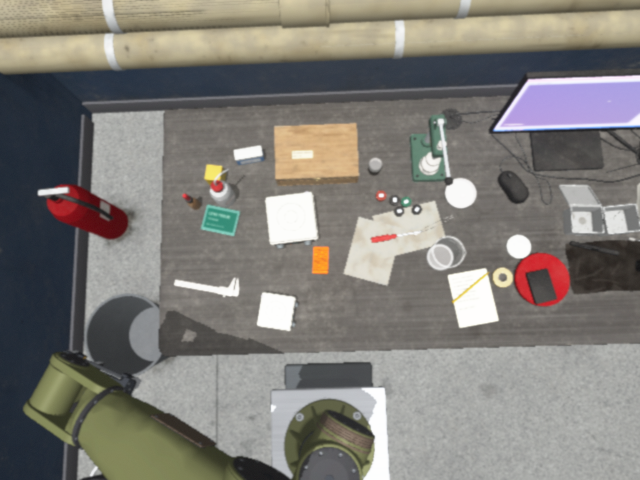

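View pics/scene0.png

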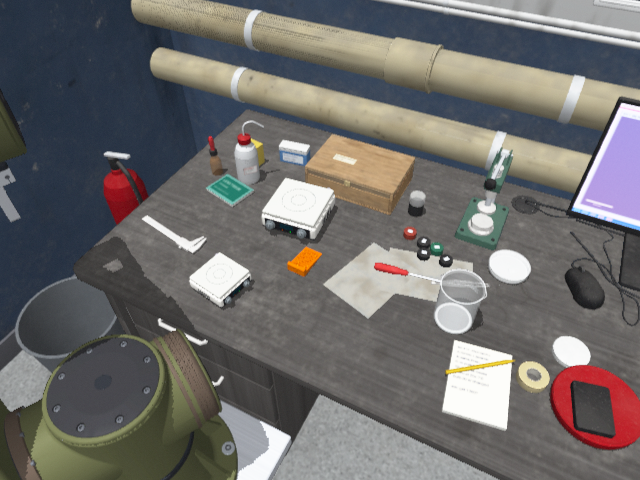

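The pictures show two white stirrers: a larger one at top (291,219) with height ~62 mm, and a smaller one at top (275,311) with height ~46 mm. The orange wedge is at top (320,260), with its heel towards the robot. I'll measure the plates and confirm in one enlarged crop.

```bash
cat > fit.py <<'E'
from h import *
def rect(pts):
    r=cv2.minAreaRect((pts[:,:2]*1000).astype(np.float32)); return np.round(r[0],1),np.round(r[1],1),round(r[2],1),np.round(cv2.boxPoints(r),1).tolist()
def plate(C,c,lo,hi,R=.12):
    m=(np.hypot(C[...,0]-c[0],C[...,1]-c[1])<R)&(C[...,2]>lo)&(C[...,2]<hi); return C[m]
E
python3 - <<'E'
from fit import *
ims=[]
for c in("top","scene"):
    im=cv2.imread(f"pics/{c}0.png");C=cloud(c,np.load(f"{c}0.npy"))
    for n,q,lo in(("big",(.61,.085),.055),("small",(.37,.14),.036)):
        p=plate(C,q,lo,lo+.014);print(c,n,len(p),np.median(p[:,2]).round(4),rect(p))
    hsv=cv2.cvtColor(im,cv2.COLOR_BGR2HSV);m=cv2.inRange(hsv,(5,150,120),(18,255,255))>0
    m&=(np.hypot(C[...,0]-.505,C[...,1]-.01)<.07)
    print(c,"wedge",rect(C[m]));q=C[m];i=q[:,2]>.016;print(" heel top",i.sum(),rect(q[i]) if i.sum()>3 else"")
a=cv2.imread("pics/top0.png")[190:340,240:345];b=cv2.imread("pics/scene0.png")[170:310,180:340]
a=cv2.resize(a,None,fx=3.7,fy=3.7,interpolation=3)[:555];b=cv2.resize(b,None,fx=2.5,fy=2.5,interpolation=3)
o=np.zeros((560,800,3),np.uint8);o[:a.shape[0],:a.shape[1]]=a;o[:b.shape[0],395:395+b.shape[1]]=b[:,:400];cv2.imwrite("pics/crop.png",o)
print(ctrl.camera_params("wrist"))
E
```

```text
top big 2059 0.0612 (array([627.1,  86.8]), array([133.6, 131.9]), 4.9, [[554.9000244140625, 146.8000030517578], [566.2000122070312, 15.399999618530273], [699.2999877929688, 26.899999618530273], [688.0, 158.3000030517578]])
top small 1055 0.042 (array([365.4, 136.1]), array([95. , 92.4]), 79.0, [[311.0, 98.30000305175781], [401.70001220703125, 80.5999984741211], [419.79998779296875, 173.8000030517578], [329.1000061035156, 191.5]])
top wedge (array([508.5,   6.5]), array([44.7, 80. ]), 86.5, [[467.29998779296875, -13.399999618530273], [547.0999755859375, -18.200000762939453], [549.7999877929688, 26.399999618530273], [470.0, 31.200000762939453]])
 heel top 58 (array([479. ,   9.3]), array([43. , 20.8]), 87.5, [[467.6000061035156, -11.699999809265137], [488.3999938964844, -12.699999809265137], [490.29998779296875, 30.299999237060547], [469.5, 31.200000762939453]])
scene big 2126 0.0621 (array([628.4,  86.1]), array([136.3, 133.6]), 4.7, [[555.0, 147.10000610351562], [566.0, 13.899999618530273], [701.7999877929688, 25.100000381469727], [690.9000244140625, 158.1999969482422]])
scene small
[... 369 characters left out ...]
12, 40.0], [470.29998779296875, 43.599998474121094]])
 heel top 82 (array([475.6,   8.4]), array([45.2, 11.5]), 84.6, [[467.70001220703125, -13.600000381469727], [479.20001220703125, -14.699999809265137], [483.5, 30.299999237060547], [472.0, 31.399999618530273]])
{'vertical_fov': 69.43469097862929, 'cx': 317.9834820288103, 'cy': 241.4281979309211, 'mount': array([[ 9.99999981e-01, -1.72642853e-04, -8.60877685e-05,
         9.16181625e-05],
       [ 1.87816972e-04,  9.73178194e-01,  2.30052532e-01,
        -6.50517340e-02],
       [ 4.40618137e-05, -2.30052544e-01,  9.73178208e-01,
        -1.78499559e-01],
       [ 0.00000000e+00,  0.00000000e+00,  0.00000000e+00,
         1.00000000e+00]])}
```

View pics/crop.png

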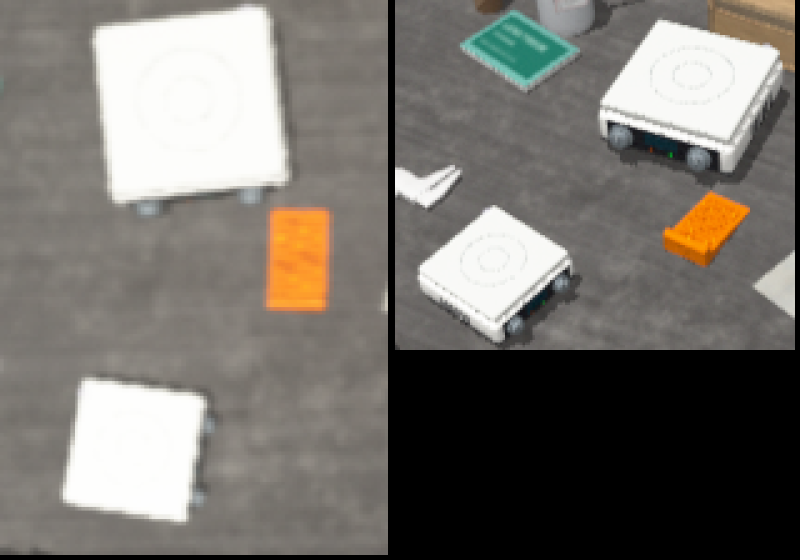

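The larger one, at top (291,219), measures ≈136 mm across with its top at 62 mm, so it is the stirrer meant. The smaller one at (275,311) is 95 mm across and 42 mm tall, and is a decoy. The wedge's thin end already points at the stirrer. It needs about 20 mm of shift to the left and +8° of turn before the heel push. I'll do the alignment by pushing on its right side with the open fingers.

```bash
cat >> h.py <<'E'
from scipy.spatial.transform import Rotation as Ro
def go(x,y,z,yaw):
    o=ctrl.get_obs();R=Ro.from_euler("xyz",o["eef_rot"]);T=Ro.from_euler("xyz",[np.pi,0,yaw])
    print("t",round(o["time_s"],2),"pos",o["ee_pos"].round(4),"rpy",o["eef_rot"].round(3),"F",o["force"].round(1),"w",round(o["grip_width"],4))
    print("shift cm (tool now)",(R.inv().apply(np.array([x,y,z])-o["ee_pos"])*100).round(2),"turn",(R.inv()*T).as_rotvec().round(3))
def cloudw(depth,o):
    p=ctrl.camera_params("wrist"); f=240/np.tan(np.radians(p["vertical_fov"])/2)
    v,u=np.mgrid[:480,:640];c=np.stack([(u-p["cx"])/f*depth,(v-p["cy"])/f*depth,depth,np.ones_like(depth)],-1)
    t=(c@p["mount"].T)[...,:3];return t@Ro.from_euler("xyz",o["eef_rot"]).as_matrix().T+o["ee_pos"]
E
python3 -c "
from h import *
go(.51,-.06,.17,.084)"
```

```text
t 0.6 pos [0.2226 0.5029 0.2054] rpy [-3.142  0.     1.154] F [ 0.4 -0.  -0.4] w 0.094
shift cm (tool now) [-39.84  49.07   3.54] turn [-0.    0.    1.07]
```

```bash
python3 -m inch '[-2.85,3.5,0.25,0,0,0,0.4,-2.85,3.5,0.25,0,0,0,0.4,-2.85,3.5,0.25,0,0,0,0.4,-2.85,3.5,0.25,0,0,0,0.4,-2.85,3.5,0.25,0,0,0,0.4,-2.85,3.5,0.25,0,0,0,0.4,-2.85,3.5,0.25,0,0,0,0.4,-2.85,3.5,0.25,0,0,0,0.4,-2.85,3.5,0.25,0,0,0,0.4,-2.85,3.5,0.25,0,0,0,0.4,-2.85,3.5,0.25,0,0,0,0.4,-2.85,3.5,0.25,0,0,0,0.4,-2.85,3.5,0.25,0,0,0,0.4,-2.85,3.5,0.25,0,0,0,0.4,0,0,0,0,0,0.178,0.4,0,0,0,0,0,0.178,0.4,0,0,0,0,0,0.178,0.4,0,0,0,0,0,0.178,0.4,0,0,0,0,0,0.178,0.4,0,0,0,0,0,0.178,0.4]'
cat > look.py <<'E'
from fit import *
import sys
o=ctrl.get_obs();im,d=ctrl.camera("wrist");n=sys.argv[1];cv2.imwrite(f"pics/{n}.png",im[...,::-1])
C=cloudw(d,o);go(.512,-.05,.05,.084)
hsv=cv2.cvtColor(im,cv2.COLOR_RGB2HSV);m=cv2.inRange(hsv,(5,150,100),(18,255,255))>0
m=(cv2.erode(m.astype(np.uint8),np.ones((3,3)))>0)&(d>0)&(np.hypot(C[...,0]-.53,C[...,1]-.02)<.1)
q=C[m];print("wedge",len(q),rect(q))
i=q[:,2]>.019;print("heel",i.sum(),rect(q[i]) if i.sum()>5 else"")
p=C[(d>0)&(C[...,2]>.056)&(C[...,2]<.068)&(np.hypot(C[...,0]-.628,C[...,1]-.086)<.11)]
if len(p)>50:
  print("plate",len(p),p[:,2].mean().round(4),rect(p)); A=np.c_[p[:,:2],np.ones(len(p))];print("tilt",np.linalg.lstsq(A,p[:,2],rcond=None)[0].round(4))
E
python3 look.py w1
```

```text
time_s: 3.1
ee_pos: [0.5092, -0.0603, 0.1705]
eef_rot: [3.142, -0.0, 0.08]
force: [0.5, 0.6, 0.9]
grip_width: 0.0376
t 3.15 pos [ 0.5092 -0.0603  0.1705] rpy [ 3.142 -0.     0.071] F [-0.  -0.4 -0.2] w 0.0377
shift cm (tool now) [ 0.35 -1.01 12.05] turn [ 0.    -0.    -0.013]
wedge 3704 (array([513.8,   7.4]), array([42.6, 78.2]), 85.9, [[473.29998779296875, -11.0], [551.2000122070312, -16.600000381469727], [554.2999877929688, 25.799999237060547], [476.29998779296875, 31.399999618530273]])
heel 400 (array([478.9,   9.8]), array([42.2,  8.2]), 86.3, [[473.3999938964844, -10.899999618530273], [481.5, -11.5], [484.29998779296875, 30.600000381469727], [476.20001220703125, 31.200000762939453]])
plate 26384 0.0612 (array([633.6,  76.2]), array([135. , 111.1]), 5.0, [[561.5, 125.69999694824219], [571.0999755859375, 15.0], [705.5999755859375, 26.600000381469727], [696.0, 137.39999389648438]])
tilt [0.002  0.0013 0.0599]
```

View pics/w1.png

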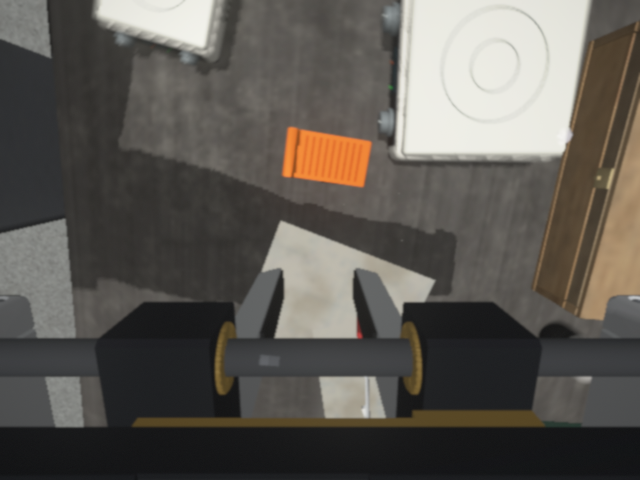

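```bash
python3 -c "
from h import *
go(.503,-.037,.003,.087)"
```

```text
t 3.15 pos [ 0.5092 -0.0603  0.1705] rpy [ 3.142 -0.     0.071] F [-0.  -0.4 -0.2] w 0.0377
shift cm (tool now) [-0.45 -2.37 16.75] turn [ 0.    -0.    -0.016]
```

```bash
python3 -m inch '[-0.1,-0.6,3,0,0,0,0.4,-0.1,-0.6,3,0,0,0,0.4,-0.1,-0.6,3,0,0,0,0.4,-0.1,-0.6,3,0,0,0,0.4,0,0,2,0,0,0,0.4,0,0,1.5,0,0,0,0.4,0,0,0,0,0,0,0.4,0,0,0,0,0,0,0.4]'; python3 -c "
from h import *
go(.503,-.037,.003,.087)"
```

```text
time_s: 4.15
ee_pos: [0.5036, -0.0369, 0.0162]
eef_rot: [3.141, -0.001, 0.086]
force: [-0.2, 0.1, 0.1]
grip_width: 0.0375
t 4.15 pos [ 0.5036 -0.0369  0.0162] rpy [ 3.141e+00 -1.000e-03  8.600e-02] F [-0.2  0.1  0.1] w 0.0375
shift cm (tool now) [-0.06  0.01  1.32] turn [ 0.    -0.001 -0.001]
```

```bash
python3 -m inch '[0,0,0.7,0,0,0,0.4,0,0,0.6,0,0,0,0.4,0,-0.3,0,0,0,0,0.4,0,-0.3,0,0,0,0,0.4,0,-0.3,0,0,0,0,0.4,0,-0.3,0,0,0,0,0.4,0,-0.3,0,0,0,0,0.4,0,-0.3,0,0,0,0,0.4,0,-0.3,0,0,0,0,0.4,0,-0.3,0,0,0,0,0.4,0,-0.3,0,0,0,0,0.4,0,-0.3,0,0,0,0,0.4,0,-0.3,0,0,0,0,0.4,0,0,0,0,0,0,0.4,0,0,0,0,0,0,0.4]'; python3 look.py w2
```

```text
time_s: 6.02
ee_pos: [0.5003, -0.0038, 0.0024]
eef_rot: [-3.142, 0.0, 0.086]
force: [-0.3, 0.6, -0.1]
grip_width: 0.0377
t 6.08 pos [ 0.5003 -0.0039  0.0024] rpy [-3.142  0.     0.086] F [-0.3  0.1  0.4] w 0.0378
shift cm (tool now) [ 0.77  4.69 -4.76] turn [-0.     0.     0.002]
wedge 13027 (array([515.1,  48.2]), array([96.8, 82.1]), 4.9, [[463.29998779296875, 85.0], [470.3999938964844, 3.200000047683716], [566.7999877929688, 11.5], [559.7000122070312, 93.30000305175781]])
heel 1704 (array([504.2,  59.3]), array([125.5,  36.3]), 47.0, [[448.1000061035156, 25.799999237060547], [474.6000061035156, 1.0], [560.2999877929688, 92.80000305175781], [533.7999877929688, 117.5]])
plate 34744 0.061 (array([589.8,  68.5]), array([ 47.7, 101.6]), 5.3, [[561.4000244140625, 116.9000015258789], [570.7000122070312, 15.800000190734863], [618.2999877929688, 20.200000762939453], [608.9000244140625, 121.30000305175781]])
tilt [0.0317 0.0046 0.0422]
```

View pics/w2.png

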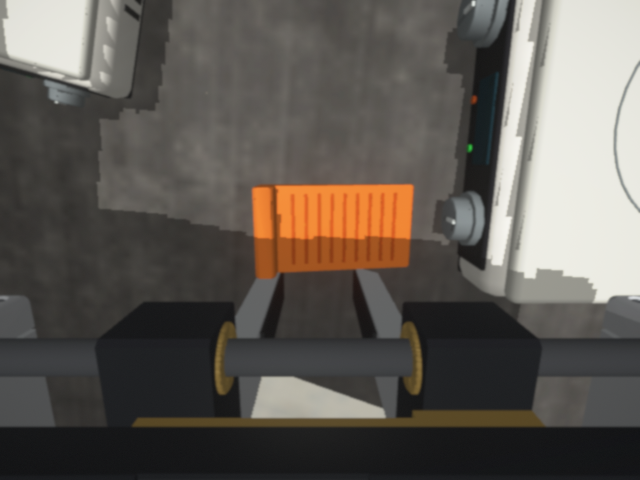

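```bash
python3 -m inch '[0,0.7,0,0,0,0,0.4,0,0.7,0,0,0,0,0.4,0,0,-3,0,0,0,0.15,0,0,-3,0,0,0,0.15,0,0,-3,0,0,0,0.15,0,0,-2,0,0,-0.1745,0.15,0,0,0,0,0,-0.1745,0.15,0,0,0,0,0,-0.1745,0.15,0,0,0,0,0,-0.1745,0.15,0,0,0,0,0,-0.1745,0.15,0,0,0,0,0,-0.1745,0.15,0,0,0,0,0,-0.1745,0.15,0,0,0,0,0,-0.1745,0.15,0,0,0,0,0,-0.1745,0.15,0,0,0,0,0,0,0.15]'
python3 -c "
from h import *
go(.43,.0195,.1,1.657)"
```

```text
time_s: 7.95
ee_pos: [0.5015, -0.0182, 0.1125]
eef_rot: [3.142, 0.0, 1.655]
force: [-0.2, 0.4, -0.7]
grip_width: 0.0141
t 7.95 pos [ 0.5015 -0.0182  0.1125] rpy [3.142 0.    1.655] F [-0.2  0.4 -0.7] w 0.0141
shift cm (tool now) [ 4.36 -6.81  1.24] turn [ 0.     0.    -0.002]
```

```bash
python3 -m inch '[1.1,-1.7,0.3,0,0,0,0.15,1.1,-1.7,0.3,0,0,0,0.15,1.1,-1.7,0.3,0,0,0,0.15,1.06,-1.7,0.3,0,0,0,0.15,0,0,0,0,0,0,0.15]'
cat > look.py <<'E'
from fit import *
import sys
def look(n):
    o=ctrl.get_obs();im,d=ctrl.camera("wrist");cv2.imwrite(f"pics/{n}.png",im[...,::-1])
    C=cloudw(d,o);go(.45,.02,.008,1.657)
    hsv=cv2.cvtColor(im,cv2.COLOR_RGB2HSV);m=cv2.inRange(hsv,(5,150,100),(18,255,255))
    m=cv2.erode(m,np.ones((3,3)));k,L,S,_=cv2.connectedComponentsWithStats(m)
    m=(L==1+S[1:,4].argmax())&(d>0)&(C[...,2]<.03)&(C[...,2]>-.01);q=C[m]
    print("wedge",len(q),rect(q));i=q[:,2]>.018;print("heel",i.sum(),rect(q[i]) if i.sum()>5 else"")
    p=C[(d>0)&(C[...,2]>.056)&(C[...,2]<.068)&(np.hypot(C[...,0]-.628,C[...,1]-.086)<.11)]
    if len(p)>50:
        print("plate",len(p),p[:,2].mean().round(4),rect(p));A=np.c_[p[:,:2],np.ones(len(p))];print("tilt",np.linalg.lstsq(A,p[:,2],rcond=None)[0].round(4))
if __name__=="__main__":look(sys.argv[1])
E
python3 look.py w3
```

```text
time_s: 8.57
ee_pos: [0.4296, 0.0199, 0.1005]
eef_rot: [-3.141, -0.0, 1.653]
force: [0.3, -0.2, 0.2]
grip_width: 0.014
t 8.62 pos [0.4304 0.0196 0.1008] rpy [3.141 0.    1.654] F [ 0.2 -0.8 -0.3] w 0.0138
shift cm (tool now) [-0.13  1.95  9.28] turn [ 0.001  0.    -0.003]
wedge 1297 (array([490.4,  24.7]), array([45.5, 25.9]), 4.1, [[466.70001220703125, 36.0], [468.6000061035156, 10.100000381469727], [514.0, 13.300000190734863], [512.2000122070312, 39.20000076293945]])
heel 285 (array([472.7,  23.1]), array([ 9.7, 19.4]), 2.7, [[467.29998779296875, 32.5], [468.29998779296875, 13.199999809265137], [478.0, 13.600000381469727], [477.1000061035156, 33.0]])
```

View pics/w3.png

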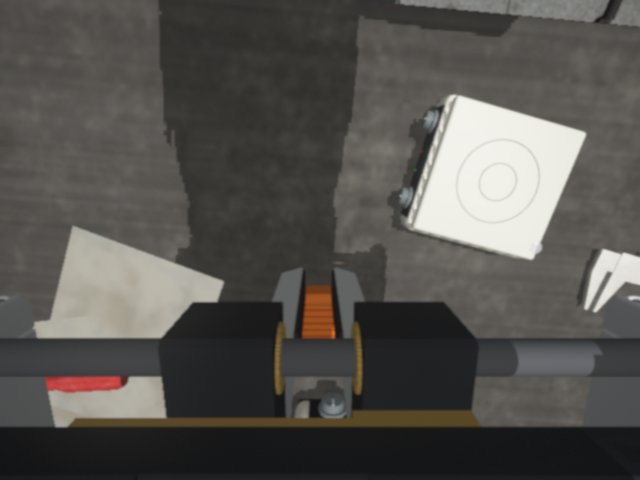

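The wrist view now points back at the robot, and the gripper hides the wedge and the foot. A half turn puts the camera on the stirrer side.

```bash
python3 -m inch '[0,0,0,0,0,0.1745,0.15,0,0,0,0,0,0.1745,0.15,0,0,0,0,0,0.1745,0.15,0,0,0,0,0,0.1745,0.15,0,0,0,0,0,0.1745,0.15,0,0,0,0,0,0.1745,0.15,0,0,0,0,0,0.1745,0.15,0,0,0,0,0,0.1745,0.15,0,0,0,0,0,0.1745,0.15,0,0,0,0,0,0.1745,0.15,0,0,0,0,0,0.1745,0.15,0,0,0,0,0,0.1745,0.15,0,0,0,0,0,0.1745,0.15,0,0,0,0,0,0.1745,0.15,0,0,0,0,0,0.1745,0.15,0,0,0,0,0,0.1745,0.15,0,0,0,0,0,0.1745,0.15,0,0,0,0,0,0.1745,0.15,0,0,0,0,0,0,0.15,0,0,0,0,0,0,0.15]'
python3 look.py w4
```

```text
time_s: 11.12
ee_pos: [0.4304, 0.0196, 0.1005]
eef_rot: [-3.141, -0.0, -1.482]
force: [-0.4, -0.7, 0.1]
grip_width: 0.0139
t 11.18 pos [0.4303 0.0197 0.1005] rpy [-3.141 -0.    -1.482] F [-0.8 -0.7 -1.2] w 0.0143
shift cm (tool now) [ 0.14 -1.97  9.25] turn [ 0.    -0.    -3.139]
wedge 6074 (array([507.6,  28.6]), array([78.1, 43.4]), 5.2, [[466.70001220703125, 46.599998474121094], [470.6000061035156, 3.4000000953674316], [548.4000244140625, 10.5], [544.5, 53.70000076293945]])
heel 698 (array([473.2,  25.5]), array([ 9. , 42.3]), 5.0, [[466.79998779296875, 46.20000076293945], [470.5, 4.0], [479.5, 4.800000190734863], [475.8999938964844, 47.0]])
plate 6846 0.0608 (array([572.5,  81.5]), array([ 14.3, 131.3]), 5.1, [[559.5, 146.3000030517578], [571.2999877929688, 15.5], [585.5, 16.799999237060547], [573.7999877929688, 147.60000610351562]])
tilt [ 0.1336  0.0116 -0.0166]
```

View pics/w4.png

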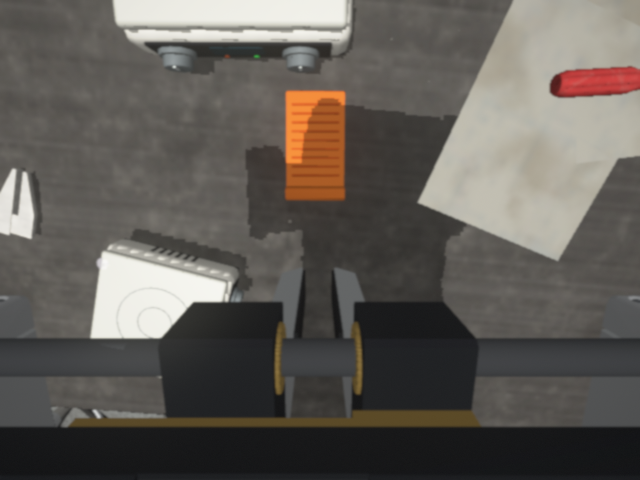

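Wedge is parallel to the stirrer to within 0.3°, and 1–3 mm left of the foot's axis, well inside the 11 mm margin. I'll descend behind the heel, then push.

```bash
python3 -m inch '[-0.1,-1.0,2.5,0,0,0,0.15,0,0,2.5,0,0,0,0.15,0,0,2,0,0,0,0.15,0,0,1.5,0,0,0,0.15,0,0,0.9,0,0,0,0.15,0,0,0,0,0,0,0.15,0,-1,0,0,0,0,0.15,0,-1,0,0,0,0,0.15,0,-1,0,0,0,0,0.15,0,-1,0,0,0,0,0.15,0,-1,0,0,0,0,0.15,0,-0.5,0,0,0,0,0.15,0,-0.5,0,0,0,0,0.15,0,-0.5,0,0,0,0,0.15,0,0,0,0,0,0,0.15,0,0,0,0,0,0,0.15]'
python3 look.py w5; python3 - <<'E'
from h import *
F=[ctrl.get_obs()["force"]]
print(F)
E
```

```text
time_s: 13.18
ee_pos: [0.5046, 0.0273, 0.0064]
eef_rot: [3.142, -0.0, -1.485]
force: [-0.9, -1.1, -0.2]
grip_width: 0.0142
t 13.22 pos [0.5045 0.0273 0.0065] rpy [-3.142 -0.    -1.485] F [-0.2 -0.5  0.2] w 0.0141
shift cm (tool now) [ 0.25  5.5  -0.15] turn [ 0.    -0.    -3.142]
wedge 6994 (array([540.7,  31.4]), array([48.2, 43.3]), 5.5, [[514.5999755859375, 50.599998474121094], [518.7999877929688, 7.5], [566.7999877929688, 12.100000381469727], [562.5999755859375, 55.20000076293945]])
heel 1587 (array([521.5,  29.5]), array([ 9.5, 43.2]), 4.8, [[514.9000244140625, 50.70000076293945], [518.5, 7.599999904632568], [528.0, 8.399999618530273], [524.4000244140625, 51.400001525878906]])
plate 60280 0.0612 (array([592. ,  82.2]), array([ 51.6, 130.2]), 4.9, [[560.7000122070312, 144.89999389648438], [571.9000244140625, 15.100000381469727], [623.2999877929688, 19.600000381469727], [612.0999755859375, 149.3000030517578]])
tilt [0.0064 0.0012 0.0573]
[array([-0.21375869, -0.46128457,  0.19296657])]
```

```bash
python3 -m inch '[0,-0.25,0,0,0,0,0.15,0,-0.25,0,0,0,0,0.15,0,-0.25,0,0,0,0,0.15,0,-0.25,0,0,0,0,0.15,0,0,0,0,0,0,0.15]'; python3 -m inch '[0,-0.1,0,0,0,0,0.15,0,0,0,0,0,0,0.15]';python3 -m inch '[0,-0.1,0,0,0,0,0.15,0,0,0,0,0,0,0.15]'
```

```text
time_s: 13.85
ee_pos: [0.5148, 0.0282, 0.0064]
eef_rot: [-3.141, 0.0, -1.484]
force: [-0.4, 0.2, -0.0]
grip_width: 0.0141
time_s: 14.1
ee_pos: [0.5156, 0.0282, 0.0064]
eef_rot: [-3.142, -0.0, -1.484]
force: [-0.1, -0.3, -0.5]
grip_width: 0.0137
time_s: 14.35
ee_pos: [0.5167, 0.0283, 0.0065]
eef_rot: [-3.141, -0.0, -1.484]
force: [-0.2, -0.1, 0.5]
grip_width: 0.0143
```

```bash
python3 -m inch '[0,-0.1,0,0,0,0,0.15,0,0,0,0,0,0,0.15]'; python3 -m inch '[0,-0.1,0,0,0,0,0.15,0,0,0,0,0,0,0.15]';python3 -m inch '[0,-0.1,0,0,0,0,0.15,0,0,0,0,0,0,0.15]'
```

```text
time_s: 14.6
ee_pos: [0.5177, 0.0284, 0.0065]
eef_rot: [-3.142, -0.0, -1.485]
force: [0.5, 0.1, -0.3]
grip_width: 0.014
time_s: 14.85
ee_pos: [0.5187, 0.0285, 0.0065]
eef_rot: [-3.141, -0.0, -1.484]
force: [0.8, 0.2, -0.2]
grip_width: 0.0142
time_s: 15.1
ee_pos: [0.5197, 0.0286, 0.0065]
eef_rot: [-3.142, -0.0, -1.484]
force: [-0.6, -1.1, 0.8]
grip_width: 0.0141
```

```bash
python3 -m inch '[0,-0.1,0,0,0,0,0.15,0,0,0,0,0,0,0.15]'; python3 -m inch '[0,-0.1,0,0,0,0,0.15,0,0,0,0,0,0,0.15]'; python3 look.py w6
```

```text
time_s: 15.35
ee_pos: [0.5206, 0.0286, 0.0064]
eef_rot: [-3.142, -0.0, -1.484]
force: [0.3, 0.2, 0.8]
grip_width: 0.0142
time_s: 15.6
ee_pos: [0.5214, 0.0287, 0.0064]
eef_rot: [3.141, 0.0, -1.484]
force: [-3.5, -0.5, 2.2]
grip_width: 0.0138
t 15.65 pos [0.5214 0.0287 0.0064] rpy [ 3.141  0.    -1.484] F [-4.2 -0.9  2.5] w 0.0143
shift cm (tool now) [ 0.26  7.18 -0.16] turn [-0.000e+00  1.000e-03 -3.141e+00]
wedge 3781 (array([546.7,  31.8]), array([28.2, 43.6]), 6.4, [[530.2999877929688, 51.900001525878906], [535.2000122070312, 8.5], [563.2000122070312, 11.699999809265137], [558.2999877929688, 55.0]])
heel 1563 (array([537.4,  31.1]), array([ 9.7, 42.7]), 4.4, [[530.9000244140625, 52.0], [534.2000122070312, 9.399999618530273], [543.9000244140625, 10.199999809265137], [540.5999755859375, 52.70000076293945]])
plate 77613 0.0612 (array([580.1,  82.1]), array([108.8, 131.9]), 4.9, [[520.2999877929688, 143.1999969482422], [531.5, 11.800000190734863], [639.9000244140625, 21.100000381469727], [628.7000122070312, 152.39999389648438]])
tilt [0.0023 0.0008 0.0598]
```

View pics/w6.png

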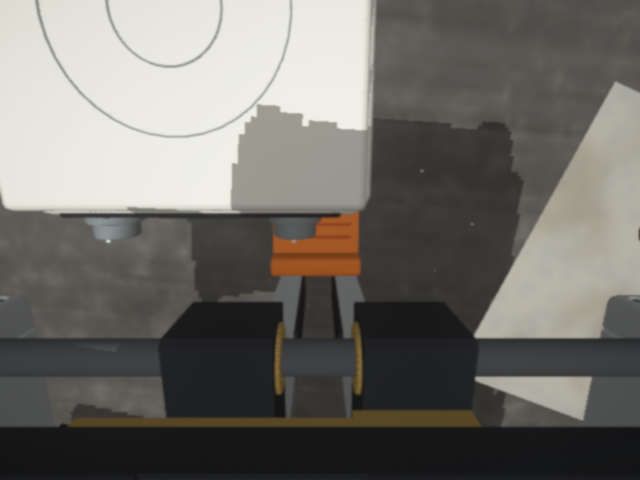

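The wedge met the foot where predicted, with 4 N so far, and it is aligned under the right corner. I'll push a little further, to ~9 N.

```bash
python3 -m inch '[0,-0.05,0,0,0,0,0.15,0,0,0,0,0,0,0.15]'; python3 -c "
from h import *
go(.45,.02,.008,-1.48)"
```

```text
time_s: 15.9
ee_pos: [0.5217, 0.0287, 0.0064]
eef_rot: [3.141, 0.0, -1.485]
force: [-6.1, -0.5, 4.4]
grip_width: 0.0142
t 15.9 pos [0.5217 0.0287 0.0064] rpy [ 3.141  0.    -1.485] F [-6.1 -0.5  4.4] w 0.0142
shift cm (tool now) [ 0.25  7.22 -0.15] turn [ 0.001  0.    -0.005]
```

```bash
python3 -m inch '[0,-0.05,0,0,0,0,0.15,0,0,0,0,0,0,0.15]'
```

```text
time_s: 16.15
ee_pos: [0.522, 0.0288, 0.0064]
eef_rot: [3.14, 0.0, -1.484]
force: [-7.1, -0.4, 6.0]
grip_width: 0.0143
```

```bash
python3 -m inch '[0,-0.05,0,0,0,0,0.15,0,0,0,0,0,0,0.15]'; python3 -m inch '[0,0.2,0,0,0,0,0.15,0,0.5,0,0,0,0,0.15,0,1,0,0,0,0,0.15,0,1,0,0,0,0,0.15,0,0,0,0,0,0,0.15]'; python3 look.py w7
```

```text
time_s: 16.4
ee_pos: [0.5222, 0.0288, 0.0064]
eef_rot: [3.139, 0.0, -1.484]
force: [-10.0, -1.3, 7.4]
grip_width: 0.014
time_s: 17.02
ee_pos: [0.4955, 0.0265, 0.0065]
eef_rot: [3.141, 0.0, -1.485]
force: [-0.4, -0.6, 0.6]
grip_width: 0.0139
t 17.07 pos [0.4961 0.0265 0.0066] rpy [-3.141 -0.    -1.485] F [0.1 1.  0.1] w 0.014
shift cm (tool now) [ 0.25  4.65 -0.14] turn [ 0.    -0.    -3.142]
wedge 4735 (array([550.5,  32.3]), array([34. , 43.2]), 5.4, [[531.5999755859375, 52.20000076293945], [535.5999755859375, 9.199999809265137], [569.4000244140625, 12.300000190734863], [565.4000244140625, 55.400001525878906]])
heel 1703 (array([538.2,  31.1]), array([ 9.1, 43.2]), 5.0, [[531.7000122070312, 52.20000076293945], [535.5, 9.199999809265137], [544.5999755859375, 10.0], [540.7999877929688, 53.0]])
plate 50760 0.0612 (array([587.2,  81.4]), array([ 42.2, 129.5]), 5.0, [[560.5, 144.10000610351562], [571.7999877929688, 15.100000381469727], [613.7999877929688, 18.799999237060547], [602.5, 147.6999969482422]])
tilt [0.0118 0.0015 0.0541]
```

The wedge stayed put after release (push 10 N). Yaw is 5.0° for both, and the stirrer did not move. Next I'll close the fingers, rise and press on corner_top at ≈(0.5845, 0.0335).

```bash
python3 -m inch '[0,0,-2.5,0,0,0,0,0,0,-2.5,0,0,0,0,0,0,-2.5,0,0,0,0,0,0,-2,0,0,0,0,0,-2.2,0,0,0,0,0,0,-2.2,0,0,0,0,0,0,-2.2,0,0,0,0,0,0,-2.2,0,0,0,0,0,0,0,1,0,0,0,0,0,0,1,0,0,0,0,0,0,0,0,0,0,0]'; python3 -c "
from h import *
go(.5845,.0335,.062,-1.484)"
```

```text
time_s: 18.45
ee_pos: [0.5828, 0.0341, 0.0803]
eef_rot: [3.139, 0.0, -1.485]
force: [0.0, -0.5, 0.1]
grip_width: 0.0008
t 18.45 pos [0.5828 0.0341 0.0803] rpy [ 3.139  0.    -1.485] F [ 0.  -0.5  0.1] w 0.0008
shift cm (tool now) [ 0.07 -0.17  1.83] turn [ 0.002  0.    -0.001]
```

```bash
python3 -m inch '[0.07,-0.15,0.6,0,0,0,0,0,0,0.5,0,0,0,0,0,0,0.4,0,0,0,0,0,0,0.1,0,0,0,0,0,0,0,0,0,0,0]'; python3 -m inch '[0,0,0.1,0,0,0,0,0,0,0,0,0,0,0]'; python3 -m inch '[0,0,0.1,0,0,0,0,0,0,0,0,0,0,0]'
```

```text
time_s: 19.08
ee_pos: [0.5854, 0.0336, 0.0655]
eef_rot: [-3.142, -0.0, -1.485]
force: [0.1, 0.0, 0.2]
grip_width: 0.0008
time_s: 19.32
ee_pos: [0.5854, 0.0335, 0.0645]
eef_rot: [-3.141, -0.0, -1.485]
force: [-0.4, 0.4, -0.2]
grip_width: 0.0002
time_s: 19.58
ee_pos: [0.5854, 0.0336, 0.0634]
eef_rot: [3.142, 0.0, -1.484]
force: [0.1, -0.3, 0.1]
grip_width: 0.0006
```

```bash
python3 -m inch '[0,0,0.1,0,0,0,0,0,0,0,0,0,0,0]'; python3 -m inch '[0,0,0.05,0,0,0,0,0,0,0,0,0,0,0]'; python3 -m inch '[0,0,0.05,0,0,0,0,0,0,0,0,0,0,0]'
```

```text
time_s: 19.82
ee_pos: [0.5854, 0.0336, 0.0624]
eef_rot: [-3.142, 0.0, -1.485]
force: [0.6, -0.3, 0.0]
grip_width: 0.0006
time_s: 20.08
ee_pos: [0.5855, 0.0335, 0.0623]
eef_rot: [-3.141, -0.0, -1.484]
force: [-1.8, 0.0, 4.7]
grip_width: 0.0
time_s: 20.32
ee_pos: [0.5855, 0.0335, 0.0622]
eef_rot: [-3.141, -0.0, -1.485]
force: [-5.1, -0.6, 9.8]
grip_width: 0.0006
```

```bash
python3 -m inch '[0,0,0.02,0,0,0,0,0,0,0,0,0,0,0,0,0,0,0,0,0,0]'; python3 -m inch '[0,0,0,0,0,0,0,0,0,0,0,0,0,0,0,0,0,0,0,0,0]';  python3 -m inch '[0,0,-0.3,0,0,0,0,0,0,-1,0,0,0,0,0,0,-3,0,0,0,0,0,0,-3,0,0,0,0]'
```

```text
time_s: 20.7
ee_pos: [0.5855, 0.0335, 0.0622]
eef_rot: [-3.141, -0.0, -1.484]
force: [-5.7, 0.4, 12.3]
grip_width: 0.0004
time_s: 21.08
ee_pos: [0.5855, 0.0335, 0.0622]
eef_rot: [-3.141, -0.0, -1.484]
force: [-5.4, -0.0, 12.4]
grip_width: 0.0002
time_s: 21.58
ee_pos: [0.5854, 0.0335, 0.1354]
eef_rot: [3.142, 0.0, -1.484]
force: [-0.0, -0.4, 0.7]
grip_width: 0.0008
```

I held 12 N for 0.75 s with no sinking. Now I'll back away and check.

```bash
python3 -m inch '[0,3,-1,0,0,0,0,0,3,-1,0,0,0,0,0,3,0,0,0,0,0,0,3,0,0,0,0,0,0,3,0,0,0,0,0,0,0,0,0,0,0,0,0,0,0,0,0,0,0]'; python3 look.py w8; python3 - <<'E'
from fit import *
im,d=ctrl.camera("scene");C=cloud("scene",d);p=plate(C,(.61,.085),.055,.069);print(rect(p))
cv2.imwrite("pics/s8.png",cv2.resize(im[170:330,180:380,::-1],None,fx=3.5,fy=3.5,interpolation=3))
E
```

```text
time_s: 22.45
ee_pos: [0.4367, 0.0206, 0.1548]
eef_rot: [-3.14, -0.0, -1.485]
force: [0.1, -0.6, -0.4]
grip_width: 0.0004
t 22.5 pos [0.4367 0.0207 0.1545] rpy [-3.141 -0.    -1.485] F [ 0.6 -0.1 -0.6] w 0.0004
shift cm (tool now) [ 0.18 -1.31 14.66] turn [ 0.000e+00 -1.000e-03 -3.142e+00]
wedge 1661 (array([551. ,  31.9]), array([36.8, 42.6]), 5.1, [[530.7999877929688, 51.5], [534.5999755859375, 9.100000381469727], [571.2999877929688, 12.399999618530273], [567.5, 54.79999923706055]])
heel 572 (array([537.2,  30.9]), array([ 9.2, 42. ]), 4.9, [[530.7999877929688, 51.5], [534.4000244140625, 9.600000381469727], [543.5999755859375, 10.399999618530273], [540.0, 52.29999923706055]])
plate 12277 0.0611 (array([586.6,  82.8]), array([ 42.2, 131.7]), 5.0, [[559.9000244140625, 146.60000610351562], [571.4000244140625, 15.399999618530273], [613.4000244140625, 19.0], [601.9000244140625, 150.1999969482422]])
tilt [0.0175 0.0016 0.0508]
(array([628.4,  86. ]), array([135.7, 133.6]), 5.3, [[554.7000122070312, 146.1999969482422], [567.0999755859375, 13.199999809265137], [702.2000122070312, 25.700000762939453], [689.7999877929688, 158.8000030517578]])
```

View pics/w8.png

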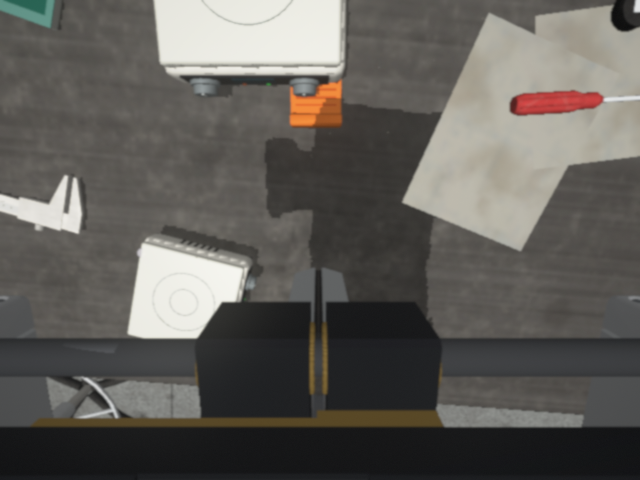

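View pics/s8.png

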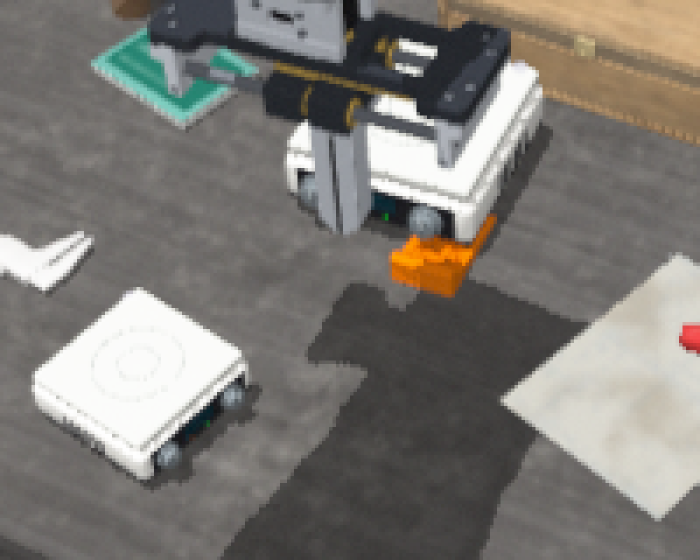

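Both views show the wedge square under the front right corner: wrist cols 290–342, with the knob at 305 above it. The stirrer is in its old place and the fingers are clear.

```bash
python3 -c "
from station import ctrl
print(ctrl.hand_in())"
```

```text
the job is handed in; nothing more can be done
None
```

The wedge is tight under the bare front right foot of the 140 mm stirrer. The press test showed no rocking, and I handed the job in at about 22.5 s of the 51 s allowed.

- **Alignment:** I squared the wedge to the stirrer by pushing on its right side with the open fingers. I then pushed its heel along the desk; it met the foot within about 2 mm of where predicted, and I stopped at about 10 N.
- **Press test:** I closed the fingers and pressed down on `corner_top` with about 12 N for 0.75 s. The fingertip height stayed at 62.2 mm, and there was a side force of about 5 N during the press.
- **Last checks:** Wedge and stirrer are parallel to within about 0.1°. The stirrer's corner reads within 1 mm of its place before the push, and the heel reads within about 1 mm of where the push left it. The force reads zero and the fingers are clear.

**Disagreements between measurements:**
- The wrist camera put the stirrer about 5 mm further out in x than the top and scene cameras. I pressed at a point between the two.
- The wedge sits an estimated 1–3 mm left of the foot's axis, inside its 11 mm margin; I left it there.
- My plate-tilt fit from the last view was not reliable because only part of the plate was visible. I judged the stirrer level from the unchanged plate height of 61 mm instead.

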